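# Clamp a glued tile in the bench screw press

## Task

Push the board with the glued-on tile fully home against the rear stop of the press bed. Then wind the handwheel clockwise until the pressure plate just meets the tile, give it a quarter of a turn more and let go, leaving the work clamped. Do not overtighten, or the tile cracks, and leave the other things on the bench where they are.

Things in the scene. Friction and masses are not known exactly. Their poses are not given: they have to be found in the camera images.
- press: Bench screw press of dark iron and steel, fixed. Origin: on the bench straight under the screw axis; x points from its open front (robot side) to its rear, y left, z up. Steel bed 40 mm above the bench, x -156 to 106, y +-100 mm. Two 24 mm columns at x 0, y +-85 mm carry a crosshead, x +-28, y +-110 mm, 138 to 180 mm up, nuts to 191 mm
- rear_stop (a point): Middle of the foot of the rear stop bar's front face, on the bed, 80 mm behind the screw axis (x = 80 mm of the press); the bar is 10 mm high, 100 mm wide. In front of it two guide cheeks 9 mm high leave a channel 60 mm wide (press x 40 to 80 mm), its mouth flared to about 80 mm from x = 16 mm
- board: Wooden board 160 (its x) by 56 by 16 mm, origin at the centre of its underside, 0.36 to 0.6 kg with its tile; loose on the bed, drawn out 30 to 55 mm to the front, x along the press's x. Glued on its middle: a square tile, 50 by 50 mm; hand-made, it stands 8 to 22 mm above the board (not measured). Home, its origin is over the press's origin and its front edge at press x = -80 mm
- platen: Steel pressure plate, 70 by 70 by 9 mm, on the screw axis under a cross bar 215 mm wide; origin at the centre of its underside, at the start 10 to 34 mm above the tile's height. It hangs on four preloaded springs: at contact the load on the tile rises within about 1 mm to 41 N, then by 4 N per mm; a quarter turn past contact gives about 65 N
- wheel (a joint): Angle of the handwheel in rad, growing clockwise seen from above, which winds down. At 0 the plate's underside is 98 mm above the bench; each turn (6.28) lowers screw, wheel and plate together by 24 mm. It stays where it is left. Winding down takes about 2 N at the knob while free, about 5 N once the springs bear on the tile, 6.5 N a quarter turn later
- wheel_hub (a point): Centre of the three-spoked iron handwheel, on the screw axis, 240 mm above the bench at wheel angle 0; rim radius 55 mm, 14 mm thick, its top 13 mm above this point; hub 36 mm across, its top 26 mm above this point
- knob_grip (a point): Point to grip on the upright black knob of the handwheel: on the knob's axis, 55 mm from the screw axis and 46 mm above wheel_hub. The knob is 21 mm across and spins freely on its pin, so the hand need not turn; it reaches from 30 mm below to 17 mm above this point
- glue_jar: Bystander: white jar, 52 mm across, 75 mm high, left of the press; origin under its centre
- glue_brush: Bystander: glue brush 150 mm long, lying right of the press
- spare_tile: Bystander: loose tile 50 by 50 by 18 mm on the bench right of the press; origin under its centre
- spare_board: Bystander: bare board 160 by 56 by 16 mm lying on the bench; origin under its centre
- vase_a: Bystander: brown vase with a cream band, 84 mm across, 160 mm high; origin under its centre
- canister: Bystander: red-brown canister with a cream band, 76 mm across, 100 mm high; origin under its centre
- lidded_pot: Bystander: round lidded pot, 100 mm across, 100 mm high; origin under its centre
Mind the look-alikes: they are no part of the job. Leave any black, purple or red look-alike of the board alone.

How it is judged (in metres and radians):
On the way, in this order (a step that is already met when the one before it is completed fails the run):
1. the board is home against the rear stop, the pressure plate still clear of the tile (x of board in the frame of press above -0.005 m and y of board in the frame of press between -0.008 and 0.008 m and angle between the x axis of board and the x axis of press, either way round below 0.1 rad and contact force between platen and board below 0.5 N), for 0.1 s.
2. the pressure plate bears on the tile (contact force between platen and board above 15 N), for 0.1 s.
At the end, for the whole second after the job is handed in: The board is home (within 5 mm of the rear stop, 8 mm sideways, 0.1 rad), the plate presses the tile with the load of a quarter turn past contact, 57 to 73 N (about a twelfth of a turn either way), and the wheel is released and at rest (x of board in the frame of press above -0.005 m and y of board in the frame of press between -0.008 and 0.008 m and angle between the x axis of board and the x axis of press, either way round below 0.1 rad and contact force between platen and board between 57 and 73 N and velocity of joint wheel between -0.05 and 0.05 rad/s); the robot touches nothing.
It fails at once if the tile is overloaded and cracks (over 84 N, nearly half a turn past contact) (contact force between platen and board above 84 N).
It fails at once if a bystander is moved by more than 25 mm (distance of any of glue_jar, glue_brush, spare_tile, spare_board, vase_a, canister, lidded_pot from where it was at the start of the episode above 0.025 m).
It also fails if it takes over 70 s, if anything falls off the work surface, if the arm or the gripper's body presses on something with over 40 N, if the wrist force passes 120 N, or if a joint passes its speed limit or range.

## Robot

A 6-joint arm with a two-finger parallel gripper is mounted at the origin on the work surface. World frame = base frame: x ahead of the robot, y to its left, z up, the work surface at z = 0. Lengths are in mm, angles in rad, forces in N, time in s.
With the tool pointing down it reaches from about 300 to 750 mm from the base axis. Payload 8.5 kg.
Tool frame: the origin (TCP) lies midway between the tips of the shut fingers; the grasp point (between the pads) lies 19 mm behind it (grip_depth is the distance from the TCP to the grasp point, in mm); z points along the fingers, y is the line along which they close (so a half turn about z gives the same grasp; the last joint's range is limited). The gripper opens to 88 mm and grips with 3 to 60 N. Pads are 18 mm wide; open, the fingers measure 123 mm over their backs; the gripper's body (75 mm by 187 mm) begins 45 mm behind the grasp point.
Start: joints at [-1.551, 0.381, 1.297, -0, 1.464, -0.215], TCP at [127.952, -534.891, 218.048] pointing down, gripper open.
Joint ranges: [-3.11, 3.11], [-0.89, 2.33], [0.22, 2.48], [-1.42, 4.56], [0.17, 2.85], [-2.88, 2.88]. Speed limits (rad/s): [2.39, 2.39, 3.14, 3.14, 3.14, 3.14].

## Interface

Orientations are given as [roll, pitch, yaw] about the fixed x, y, z axes, in that order (R = Rz(yaw) Ry(pitch) Rx(roll)).
In Python, from station import state, get_image, job_done, trace, grip_depth gives the robot as it stands.
- The arm moves only by the tool step_arm, never from a script. Its argument "moves" is a list of rows, each an object of numbers: "dx", "dy", "dz": the shift along the world's x, y, z in units of 15 cm (1.0 is 15 cm); "ax", "ay", "az": the turn, a rotation vector about the world's x, y, z in units of 45 degrees (1.0 is 45 degrees). A call has 1 to 5 rows; each row is the pose to reach, as a shift and turn from the pose commanded when the call began; what a row does not reach only later rows make up. A row lasts 1/10 s, in which the tool goes at most 50 mm and 8.59 degrees, less where a joint would pass 70% of its speed; a pose out of reach is approached as far as the arm can. A call with a number of a shift or a turn outside -1 to 1 is refused whole. A call with a gripper value outside its range is refused whole. "claw" is the opening, from 0 (shut) to 1 (fully open), set as the call begins (left out, the last holds). The fingers move at their own pace and stop on an object; the grip force is fixed at half the most. Time passes only in rows, so rows that repeat a pose let the fingers close. It gives the time, the measured TCP pose, the force, the opening and the grip force at its end, in the units of the state.
- state(): the state, without advancing time (a new reading comes with each control period).
- get_image(name): name is "scene" or "top"; returns a dict with "color" (480x640x3 uint8, red, green, blue), "vertical_fov" (degrees; the focal length in pixels is half the picture's height over the tangent of half this angle, whatever the lens; pixels are square), "cx", "cy" (the principal point, pixels), "T" (4x4, takes a point from camera to world coordinates). Camera axes: x right, y down, z forward; pixel columns grow to the right and rows downward; lengths in mm; the calibration is good to about 2 mm. A picture is of the moment at which its call begins. There is no depth.
- job_done(): hands the job in; it is judged then, once.
Trained networks look in the newest picture that a camera, given by its name, has taken for a name from the list of things; names that differ only in an ending like _2 or _b are one class to them, and where a whole thing is asked for, a point or a joint stands for the part that bears it (a point fixed in the world has none). Each returns a list of dicts, best first, with "score" (0 to 1); they miss things now and then, are a little off and sometimes report something else, mostly with a low value. They report only what shows in the picture. A call takes as long as a camera call. They do not tell look-alikes from the thing itself.
- trace(camera, query): "pixels" (480x640 bool, what is visible of it) and "extent" ([left, top, right, bottom] in pixels, round what is visible of it).
The state is a dict: "t": time; "joint_positions": joint angles; "joint_vel": joint speeds; "joint_torque": joint torques, N m; "position": TCP position; "eef_rot": TCP orientation; "force": force on the tool from outside, world axes, zero at the start; "torque": the same for the moment, N m; "gripper_width": opening from 0.0 (shut) to 1.0 (fully open); "grasp_force": force on a finger pad.
Only numpy, scipy, OpenCV 4.12 (cv2) and the standard library are available. Lean on these libraries where they do the work, as an engineer would, in place of code of your own. Each camera call takes 0.05 s, during which the arm holds its last target. There are 200 camera calls.

## Working session

There is one attempt and no reset: what is moved stays moved. The work goes in short steps, Python scripts to look and compute and a tool call to move; the robot and the scene stay as the last step left them, time stands still between calls to the robot, and variables do not carry over. Pictures are saved under pics/ and viewed, at most 10 in all, crops included, and the job is handed in when it is done.

Besides the shell and the picture viewer there is one more tool, called after ">>>" as name([rows], argument=value, ...), one row to a line, values as JSON. step_arm: Moves the arm, as the interface text tells. Its arguments: {"type":"object","properties":{"moves":{"type":"array","items":{"type":"object","properties":{"dx":{"type":"number","minimum":-1,"maximum":1},"dy":{"type":"number","minimum":-1,"maximum":1},"dz":{"type":"number","minimum":-1,"maximum":1},"ax":{"type":"number","minimum":-1,"maximum":1},"ay":{"type":"number","minimum":-1,"maximum":1},"az":{"type":"number","minimum":-1,"maximum":1}}}},"claw":{"type":"number"}},"required":["moves"]}

```bash
mkdir -p pics; cat > h.py <<'E'
import numpy as np, cv2
from station import state,get_image,job_done,trace,grip_depth
def cam(n):
    im=get_image(n); f=240/np.tan(np.radians(im["vertical_fov"])/2); return im,f
def ray(im,f,u,v):
    T=np.array(im["T"]); d=T[:3,:3]@np.array([(u-im["cx"])/f,(v-im["cy"])/f,1]); return T[:3,3],d
def atz(im,f,u,v,z):
    o,d=ray(im,f,u,v); return o+d*(z-o[2])/d[2]
def proj(im,f,P):
    T=np.array(im["T"]); p=T[:3,:3].T@(np.array(P,float)-T[:3,3]); return np.array([im["cx"]+f*p[0]/p[2],im["cy"]+f*p[1]/p[2]])
def save(im,n): cv2.imwrite("pics/"+n,cv2.cvtColor(im["color"],cv2.COLOR_RGB2BGR))
E
python3 - <<'E'
from h import *
print(state()["position"],state()["eef_rot"],grip_depth)
for n in("scene","top"):
    im,f=cam(n); save(im,n+"0.png"); print(n,f,np.round(im["T"],3).tolist())
    for q in("press","board","platen","wheel_hub","knob_grip","rear_stop","spare_board","glue_jar","vase_a","canister","lidded_pot","spare_tile"):
        try:
            for r in trace(n,q)[:2]:
                m=r["pixels"]; ys,xs=np.nonzero(m); print(q,round(r["score"],2),np.round(r["extent"]).tolist(),len(xs),xs.mean().round(1),ys.mean().round(1))
        except Exception as e: print(q,e)
E
```

```text
[ 127.95364773 -534.59101731  217.46340835] [-3.14022883e+00 -2.72346849e-04  2.34852244e-01] 18.700000000000003
scene 516.3853738597765 [[-0.727, 0.59, -0.351, 1010.836], [0.687, 0.624, -0.372, 447.018], [-0.0, -0.512, -0.859, 1233.466], [0.0, 0.0, 0.0, 1.0]]
press 0.94 [280.0, 230.0, 417.0, 362.0] 9277 347.0 289.7
board 0.85 [432.0, 250.0, 490.0, 298.0] 1321 458.5 272.7
board 0.68 [294.0, 376.0, 345.0, 447.0] 1749 319.7 410.4
platen 0.64 [324.0, 278.0, 347.0, 298.0] 231 335.2 289.1
platen 0.2 [303.0, 215.0, 349.0, 246.0] 401 323.2 229.2
wheel_hub 0.64 [317.0, 227.0, 373.0, 279.0] 1490 345.2 253.7
knob_grip 0.68 [319.0, 246.0, 325.0, 261.0] 123 321.1 251.8
knob_grip 0.42 [303.0, 215.0, 348.0, 246.0] 432 322.4 229.5
rear_stop 0.91 [284.0, 230.0, 419.0, 360.0] 9603 347.2 289.5
spare_board 0.84 [436.0, 325.0, 503.0, 378.0] 1541 469.0 350.4
spare_board 0.18 [318.0, 230.0, 373.0, 278.0] 1333 344.9 254.1
glue_jar 0.61 [359.0, 346.0, 381.0, 377.0] 513 371.2 361.1
glue_jar 0.6 [303.0, 214.0, 348.0, 247.0] 422 322.3 229.5
vase_a 0.96 [437.0, 384.0, 484.0, 432.0] 1683 460.6 408.9
canister 0.6
[... 800 characters left out ...]
3.0, 295.0, 204.0] 110 290.5 198.1
rear_stop 0.74 [230.0, 193.0, 342.0, 304.0] 9095 283.5 246.5
spare_board 0.73 [143.0, 256.0, 179.0, 321.0] 1464 161.3 290.2
spare_board 0.54 [344.0, 209.0, 367.0, 236.0] 398 354.0 220.9
glue_jar 0.98 [208.0, 196.0, 228.0, 223.0] 428 217.2 209.3
vase_a 0.57 [103.0, 211.0, 148.0, 244.0] 1244 125.7 224.1
vase_a 0.28 [229.0, 191.0, 341.0, 304.0] 8940 283.5 246.5
canister 0.88 [471.0, 263.0, 514.0, 296.0] 1009 493.1 279.1
lidded_pot 0.72 [252.0, 192.0, 306.0, 251.0] 1383 279.8 223.0
lidded_pot 0.69 [469.0, 203.0, 513.0, 244.0] 1340 489.6 221.8
spare_tile 0.61 [347.0, 208.0, 367.0, 232.0] 410 353.9 220.5
spare_tile 0.55 [272.0, 243.0, 281.0, 246.0] 22 274.4 243.4
```

View pics/scene0.png

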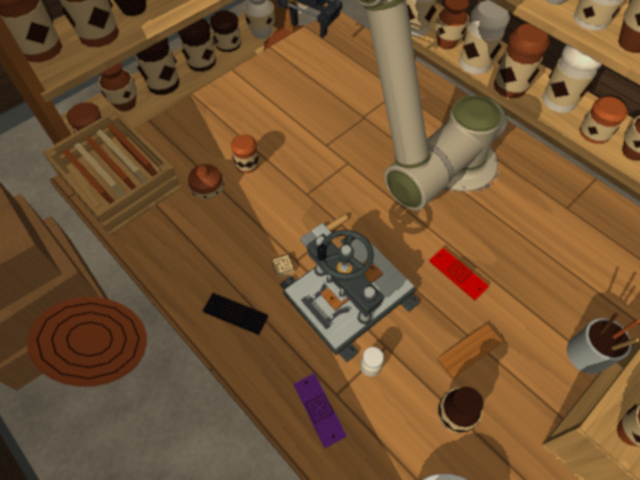

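View pics/top0.png

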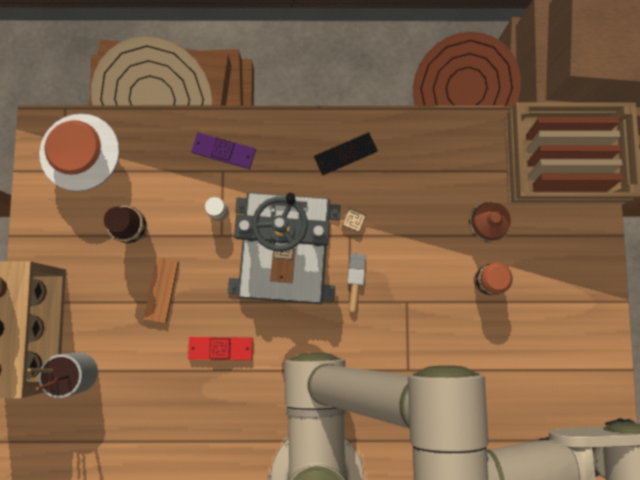

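```bash
python3 - <<'E'
import cv2
a=cv2.imread("pics/top0.png")[182:312,222:352]; cv2.imwrite("pics/tc.png",cv2.resize(a,None,fx=4.5,fy=4.5,interpolation=cv2.INTER_CUBIC))
a=cv2.imread("pics/scene0.png")[215:365,270:425]; cv2.imwrite("pics/sc.png",cv2.resize(a,None,fx=4,fy=4,interpolation=cv2.INTER_CUBIC))
E
```

```text
(no output)
```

View pics/tc.png

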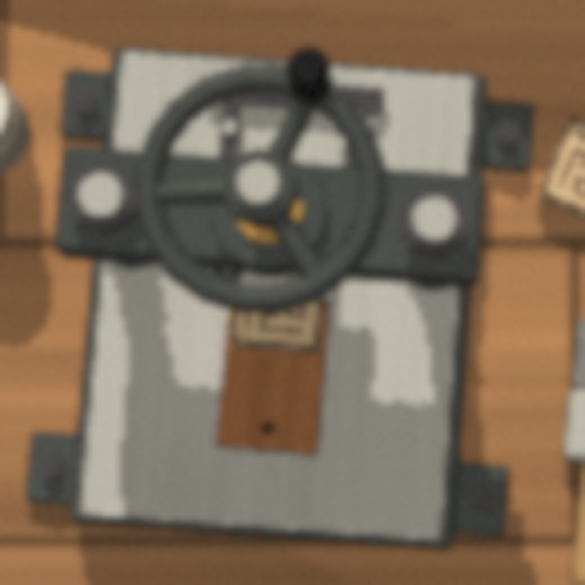

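View pics/sc.png

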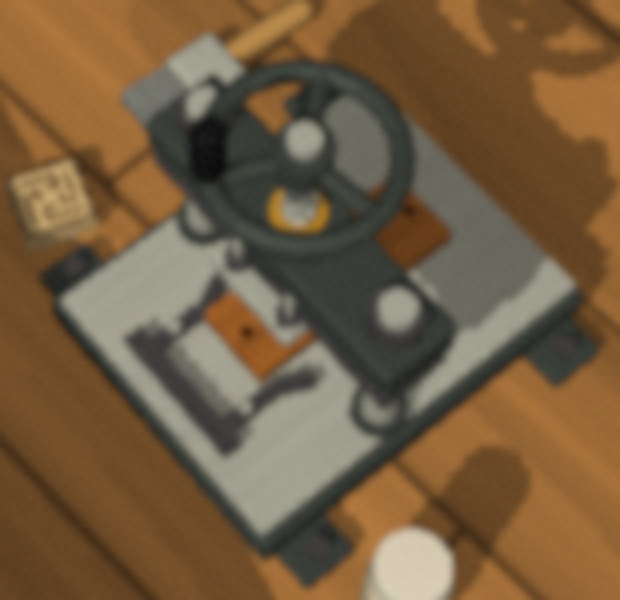

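```bash
cat > fit.py <<'E'
from h import *
from scipy.optimize import least_squares
im,f=cam("top"); im2,f2=cam("scene")
t=lambda u,v:(222+u/4.5,182+v/4.5)
s=lambda u,v:(270+u/4,215+v/4)
A=[((106,100,40),t(118,50)),((106,-100,40),t(480,75)),((-156,-100,40),t(447,537)),((-156,100,40),t(78,515)),((0,85,191),t(100,193)),((0,-85,191),t(434,218))]
B=[((106,-100,40),s(60,298)),((106,100,40),s(267,540)),((-156,100,40),s(582,292)),((0,85,191),s(398,305))]
def W(p,q):
    c,si=np.cos(p[2]),np.sin(p[2]); return [p[0]+c*q[0]-si*q[1],p[1]+si*q[0]+c*q[1],q[2]]
def res(p):
    r=[]
    for q,uv in A: r+=list(proj(im,f,W(p,q))-uv)
    for q,uv in B: r+=list(proj(im2,f2,W(p,q))-uv)
    h=p[3]
    r+=list(proj(im,f,W(p,(0,0,h+26)))-t(258,183)); r+=list(proj(im2,f2,W(p,(0,0,h+26)))-s(305,136))
    k=(55*np.cos(p[4]),55*np.sin(p[4]),h+55)
    r+=list(proj(im,f,W(p,k))-t(310,70)); r+=list(proj(im2,f2,W(p,k))-s(209,133))
    return r
r=least_squares(res,[480,60,0,240,0]); p=r.x
print(np.round(p,3)); print(np.round(r.fun.reshape(-1,2),1).tolist())
turn=(240-p[3])/24*2*np.pi; print("wheel angle by height",turn,"plate z",98-(240-p[3]))
Ri=lambda P:(lambda d:np.array([np.cos(p[2])*d[0]+np.sin(p[2])*d[1],-np.sin(p[2])*d[0]+np.cos(p[2])*d[1]]))(P[:2]-p[:2])
for n,uv in(("boardFL",t(218,447)),("boardFR",t(318,454)),("hole",t(267,427))): P=atz(im,f,*uv,56); print(n,P.round(1),Ri(P).round(1))
for n,uv in(("bRL",s(262,380)),("hole",s(247,331)),("bRR",s(205,310))): P=atz(im2,f2,*uv,56); print(n,P.round(1),Ri(P).round(1))
for n,uv in(("tileFR",t(312,350)),("tileFL",t(232,341))):
  for z in(64,71,78): print(n,z,Ri(atz(im,f,*uv,z)).round(1))
E
python3 fit.py
```

```text
[ 5.86513e+02  8.29900e+01 -7.30000e-02  2.38739e+02 -4.26000e-01]
[[0.6, 0.1], [-1.6, 0.2], [-1.7, 0.5], [0.2, -0.5], [-0.3, -0.0], [-0.2, -0.2], [0.2, 0.1], [-0.9, -1.6], [-1.3, -2.1], [0.4, 0.3], [-0.3, -0.5], [0.1, 0.3], [-0.1, -0.1], [-0.4, -0.0]]
wheel angle by height 0.3301971800586962 plate z 96.7387396783677
boardFL [473.5 116.3  56. ] [-115.1   25. ]
boardFR [469.6  61.3  56. ] [-115.   -30.1]
hole [484.5  89.5  56. ] [-102.2   -1. ]
bRL [636.  108.1  56. ] [47.6 28.6]
hole [619.8  78.1  56. ] [33.6 -2.4]
bRR [629.   49.7  56. ] [ 44.8 -30.1]
tileFR 64 [-58.8 -22.7]
tileFR 71 [-59.5 -23.1]
tileFR 78 [-60.2 -23.4]
tileFL 64 [-57.   21.5]
tileFL 71 [-57.7  21. ]
tileFL 78 [-58.5  20.4]
```

>>> step_arm([
  {"dx": 0.14,"dy": 0.28,"az": -0.13},
  {"dx": 0.28,"dy": 0.56,"az": -0.26},
  {"dx": 0.41,"dy": 0.835,"az": -0.392},
  {"dx": 0.41,"dy": 0.835,"az": -0.392},
])

```text
invalid input
```

>>> step_arm([
  {"dx": 0.14,"dy": 0.28},
  {"dx": 0.28,"dy": 0.56},
  {"dx": 0.41,"dy": 0.835},
  {"dx": 0.41,"dy": 0.835},
], claw=0)

```text
invalid input
```

>>> step_arm([
  {"dx": 0.14,"dy": 0.28},
  {"dx": 0.28,"dy": 0.56},
  {"dx": 0.41,"dy": 0.835},
  {"dx": 0.41,"dy": 0.835},
])

```text
invalid input
```

>>> step_arm([
  {"dx": 0.14,"dy": 0.28,"dz": 0,"ax": 0,"ay": 0,"az": -0.13},
  {"dx": 0.28,"dy": 0.56,"dz": 0,"ax": 0,"ay": 0,"az": -0.26},
  {"dx": 0.41,"dy": 0.83,"dz": 0,"ax": 0,"ay": 0,"az": -0.39},
  {"dx": 0.41,"dy": 0.83,"dz": 0,"ax": 0,"ay": 0,"az": -0.39},
], claw=0)

```text
t: 1.8
position: [191.0, -406.4, 218.5]
eef_rot: [-3.141, -0.0, -0.071]
force: [0.0, -0.6, 0.2]
gripper_width: 0.661
grasp_force: 0.0
```

>>> step_arm([
  {"dx": 0.14,"dy": 0.28,"dz": 0,"ax": 0,"ay": 0,"az": 0},
  {"dx": 0.28,"dy": 0.56,"dz": 0,"ax": 0,"ay": 0,"az": 0},
  {"dx": 0.41,"dy": 0.83,"dz": 0,"ax": 0,"ay": 0,"az": 0},
])

```text
t: 2.1
position: [251.3, -285.1, 218.1]
eef_rot: [3.141, -0.0, -0.072]
force: [0.9, -0.1, 0.7]
gripper_width: 0.391
grasp_force: 0.0
```

>>> step_arm([
  {"dx": 0.14,"dy": 0.28,"dz": 0,"ax": 0,"ay": 0,"az": 0},
  {"dx": 0.28,"dy": 0.56,"dz": 0,"ax": 0,"ay": 0,"az": 0},
  {"dx": 0.41,"dy": 0.83,"dz": 0,"ax": 0,"ay": 0,"az": 0},
])

```text
t: 2.4
position: [313.1, -160.4, 218.4]
eef_rot: [3.141, -0.001, -0.072]
force: [0.5, 0.1, -0.1]
gripper_width: 0.12
grasp_force: 0.0
```

>>> step_arm([
  {"dx": 0.14,"dy": 0.28,"dz": 0,"ax": 0,"ay": 0,"az": 0},
  {"dx": 0.28,"dy": 0.56,"dz": 0,"ax": 0,"ay": 0,"az": 0},
  {"dx": 0.41,"dy": 0.83,"dz": 0,"ax": 0,"ay": 0,"az": 0},
])

```text
t: 2.7
position: [375.0, -35.5, 218.4]
eef_rot: [3.141, -0.001, -0.071]
force: [0.7, -1.5, -0.4]
gripper_width: 0.006
grasp_force: 0.0
```

>>> step_arm([
  {"dx": 0.14,"dy": 0.28,"dz": 0,"ax": -0.01,"ay": -0.15,"az": 0},
  {"dx": 0.28,"dy": 0.56,"dz": 0,"ax": -0.02,"ay": -0.3,"az": 0},
  {"dx": 0.41,"dy": 0.83,"dz": 0,"ax": -0.03,"ay": -0.44,"az": 0},
  {"dx": 0.41,"dy": 0.83,"dz": 0,"ax": -0.03,"ay": -0.44,"az": 0},
])

```text
t: 3.1
position: [435.1, 91.6, 217.9]
eef_rot: [-3.14, -0.349, -0.064]
force: [-0.3, -0.7, -0.5]
gripper_width: 0.003
grasp_force: 0.0
```

>>> step_arm([
  {"dx": 0,"dy": 0,"dz": -0.3,"ax": 0,"ay": 0,"az": 0},
  {"dx": 0,"dy": 0,"dz": -0.6,"ax": 0,"ay": 0,"az": 0},
  {"dx": 0,"dy": 0,"dz": -0.9,"ax": 0,"ay": 0,"az": 0},
])

```text
t: 3.4
position: [436.2, 86.7, 82.2]
eef_rot: [-3.141, -0.348, -0.071]
force: [1.8, 0.4, -0.4]
gripper_width: 0.008
grasp_force: 0.0
```

>>> step_arm([
  {"dx": 0,"dy": 0,"dz": -0.12,"ax": 0,"ay": 0,"az": 0},
  {"dx": 0,"dy": 0,"dz": -0.24,"ax": 0,"ay": 0,"az": 0},
  {"dx": 0,"dy": 0,"dz": -0.24,"ax": 0,"ay": 0,"az": 0},
])

```text
t: 3.7
position: [435.2, 86.6, 45.3]
eef_rot: [-3.141, -0.342, -0.072]
force: [-0.6, -0.4, -0.6]
gripper_width: 0.006
grasp_force: 0.0
```

>>> step_arm([
  {"dx": 0.04,"dy": -0.003,"dz": 0,"ax": 0,"ay": 0,"az": 0},
  {"dx": 0.08,"dy": -0.006,"dz": 0,"ax": 0,"ay": 0,"az": 0},
  {"dx": 0.12,"dy": -0.009,"dz": 0,"ax": 0,"ay": 0,"az": 0},
  {"dx": 0.16,"dy": -0.012,"dz": 0,"ax": 0,"ay": 0,"az": 0},
  {"dx": 0.2,"dy": -0.015,"dz": 0,"ax": 0,"ay": 0,"az": 0},
])

```text
t: 4.2
position: [466.2, 85.3, 47.5]
eef_rot: [-3.14, -0.347, -0.072]
force: [-0.2, -0.1, -0.1]
gripper_width: 0.009
grasp_force: 0.0
```

>>> step_arm([
  {"dx": -0.02,"dy": 0.03,"dz": 0,"ax": 0,"ay": 0,"az": 0},
  {"dx": 0.02,"dy": 0.027,"dz": 0,"ax": 0,"ay": 0,"az": 0},
  {"dx": 0.05,"dy": 0.024,"dz": 0,"ax": 0,"ay": 0,"az": 0},
  {"dx": 0.08,"dy": 0.021,"dz": 0,"ax": 0,"ay": 0,"az": 0},
  {"dx": 0.1,"dy": 0.02,"dz": 0,"ax": 0,"ay": 0,"az": 0},
])

```text
t: 4.7
position: [481.0, 88.3, 47.0]
eef_rot: [-3.14, -0.347, -0.072]
force: [0.2, -0.5, 0.1]
gripper_width: 0.007
grasp_force: 0.0
```

```bash
python3 - <<'E'
from h import *
print(state()["position"],state()["force"])
a,f=cam("top"); b,f=cam("scene"); save(a,"top1.png")
A=cv2.resize(a["color"][182:312,222:352],None,fx=3,fy=3,interpolation=2); B=cv2.resize(b["color"][215:365,270:425],None,fx=2.6,fy=2.6,interpolation=2)
cv2.imwrite("pics/c1.png",cv2.cvtColor(np.hstack([A[:390],B[:390]]),4))
E
```

```text
[480.966858    88.27823176  47.0496752 ] [ 0.17627126 -0.52290772  0.08807389]
```

View pics/c1.png

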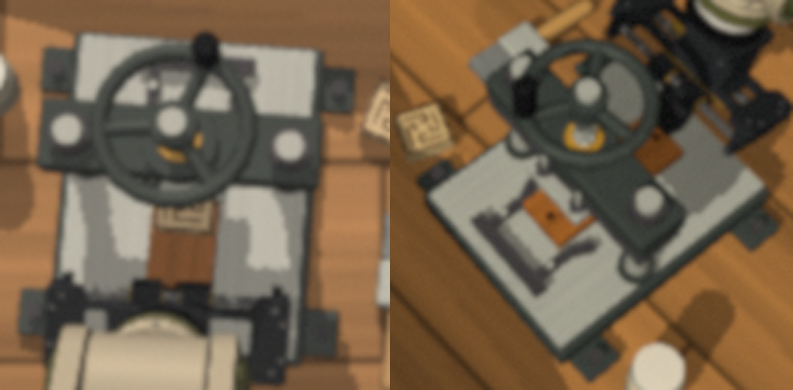

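```bash
python3 - <<'E'
from h import *
p=np.array(state()["position"])
a,f=cam("scene"); t,ft=cam("top")
B=cv2.resize(a["color"][235:315,330:440],None,fx=7,fy=7,interpolation=2).copy()
for P,c in((p,(255,0,0)),([473.5,116.3,56],(0,255,0)),([469.6,61.3,56],(0,255,0))):
    u=proj(a,f,P); print(u, proj(t,ft,P)); cv2.circle(B,tuple(int(x) for x in (u-[330,235])*7),4,c,-1)
cv2.imwrite("pics/c2.png",cv2.cvtColor(B,4))
E
```

```text
[372.88807176 268.09873276] [282.01760708 278.61404239]
[383.13082592 271.75718801] [270.44736375 281.33075501]
[368.68349    257.19052644] [292.67234663 282.9035388 ]
```

View pics/c2.png

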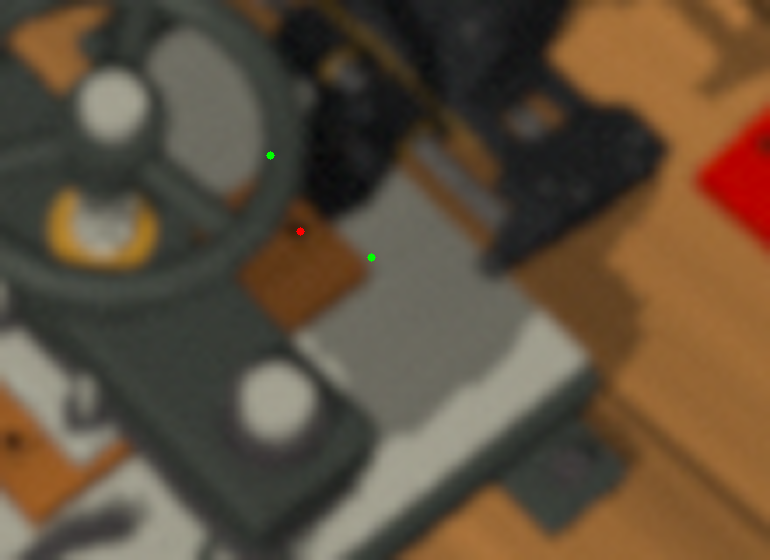

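>>> step_arm([
  {"dx": 0.03,"dy": -0.002,"dz": 0,"ax": 0,"ay": 0,"az": 0},
  {"dx": 0.06,"dy": -0.004,"dz": 0,"ax": 0,"ay": 0,"az": 0},
  {"dx": 0.08,"dy": -0.006,"dz": 0,"ax": 0,"ay": 0,"az": 0},
  {"dx": 0.1,"dy": -0.007,"dz": 0,"ax": 0,"ay": 0,"az": 0},
])

```text
t: 5.3
position: [495.8, 87.3, 47.1]
eef_rot: [-3.14, -0.346, -0.072]
force: [-0.8, -0.7, 0.3]
gripper_width: 0.001
grasp_force: 0.0
```

```bash
cat > hole.py <<'E'
from h import *
im,f=cam("scene"); g=cv2.cvtColor(im["color"],cv2.COLOR_RGB2GRAY).astype(np.float32)
g0=cv2.imread("pics/scene0.png",0).astype(np.float32)
tp=g0[292:304,325:339]; r=cv2.matchTemplate(g[280:330,310:350],tp,cv2.TM_CCOEFF_NORMED); _,s,_,l=cv2.minMaxLoc(r)
x,y=l
q=lambda a,b,c:0.5*(a-c)/(a-2*b+c)
if 0<x<r.shape[1]-1 and 0<y<r.shape[0]-1: x+=q(r[y,x-1],r[y,x],r[y,x+1]) if True else 0; y=l[1]+q(r[l[1]-1,l[0]],r[l[1],l[0]],r[l[1]+1,l[0]])
u,v=270+247/4+(x+310-325),215+331/4+(y+280-292)
P=atz(im,f,u,v,56)-np.array([586.5,83,0]); c,s_=np.cos(.073),np.sin(.073)
print("score",round(s,2),"hole press x,y",round(c*P[0]-s_*P[1],1),round(s_*P[0]+c*P[1],1)," start was 33.6,-2.4; pos",state()["position"].round(1),"F",np.round(state()["force"],1))
E
python3 hole.py
```

```text
score 1.0 hole press x,y 33.8 -2.6  start was 33.6,-2.4; pos [496.2  87.2  47.1] F [0.3 0.5 0.7]
```

```bash
python3 - <<'E'
from h import *
p=np.array(state()["position"])
a,f=cam("scene"); t,ft=cam("top")
B=cv2.resize(a["color"][235:325,330:440],None,fx=5,fy=5,interpolation=2).copy()
cv2.circle(B,tuple(int(x) for x in (proj(a,f,p)-[330,235])*5),3,(255,0,0),-1)
C=cv2.resize(t["color"][240:330,255:305],None,fx=5,fy=5,interpolation=2).copy()
cv2.circle(C,tuple(int(x) for x in (proj(t,ft,p)-[255,240])*5),3,(255,0,0),-1)
cv2.imwrite("pics/c3.png",cv2.cvtColor(np.hstack([B,C]),4))
E
```

```text
(no output)
```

View pics/c3.png

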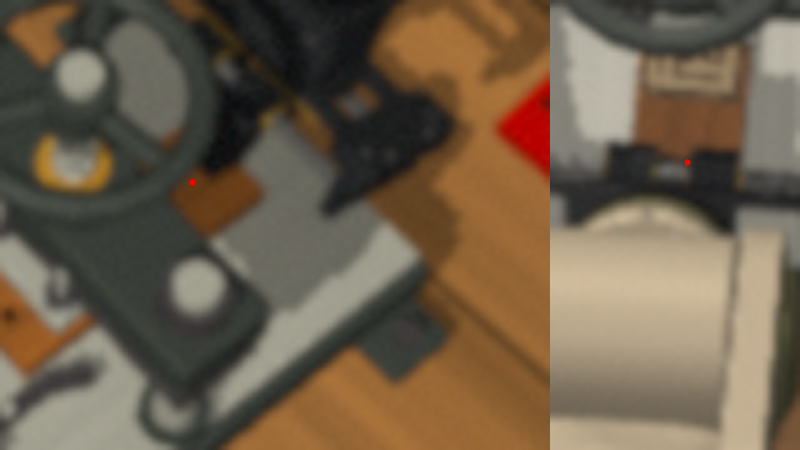

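>>> step_arm([
  {"dx": -0.13,"dy": 0.01,"dz": 0,"ax": 0,"ay": 0,"az": 0},
  {"dx": -0.27,"dy": 0.02,"dz": 0,"ax": 0,"ay": 0,"az": 0},
  {"dx": -0.27,"dy": 0.02,"dz": 0,"ax": 0,"ay": 0,"az": 0},
])

```text
t: 5.75
position: [452.5, 90.6, 46.7]
eef_rot: [-3.14, -0.344, -0.071]
force: [0.2, -0.3, -0.2]
gripper_width: 0.007
grasp_force: 0.0
```

>>> step_arm([
  {"dx": 0,"dy": 0,"dz": -0.01,"ax": 0,"ay": 0,"az": 0},
  {"dx": 0,"dy": 0,"dz": -0.02,"ax": 0,"ay": 0,"az": 0},
])

```text
t: 5.95
position: [456.1, 90.2, 44.2]
eef_rot: [-3.14, -0.348, -0.072]
force: [-0.8, 0.6, -0.5]
gripper_width: 0.005
grasp_force: 0.0
```

>>> step_arm([
  {"dx": 0,"dy": 0,"dz": -0.007,"ax": 0,"ay": 0,"az": 0},
  {"dx": 0,"dy": 0,"dz": -0.014,"ax": 0,"ay": 0,"az": 0},
])

```text
t: 6.15
position: [455.4, 90.2, 41.8]
eef_rot: [-3.14, -0.347, -0.072]
force: [-0.7, -0.3, 0.4]
gripper_width: 0.012
grasp_force: 0.0
```

>>> step_arm([
  {"dx": 0,"dy": 0,"dz": -0.01,"ax": 0,"ay": 0,"az": 0},
  {"dx": 0,"dy": 0,"dz": -0.02,"ax": 0,"ay": 0,"az": 0},
])

```text
t: 6.35
position: [455.1, 90.3, 38.8]
eef_rot: [-3.14, -0.346, -0.072]
force: [0.7, -0.1, 0.1]
gripper_width: 0.007
grasp_force: 0.0
```

>>> step_arm([
  {"dx": 0,"dy": 0,"dz": -0.01,"ax": 0,"ay": 0,"az": 0},
  {"dx": 0,"dy": 0,"dz": -0.02,"ax": 0,"ay": 0,"az": 0},
])

```text
t: 6.55
position: [455.0, 90.3, 35.8]
eef_rot: [-3.14, -0.346, -0.072]
force: [1.0, -0.0, 0.2]
gripper_width: 0.003
grasp_force: 0.0
```

>>> step_arm([
  {"dx": 0,"dy": 0,"dz": -0.01,"ax": 0,"ay": 0,"az": 0},
  {"dx": 0,"dy": 0,"dz": -0.02,"ax": 0,"ay": 0,"az": 0},
])

```text
t: 6.75
position: [455.0, 90.3, 32.8]
eef_rot: [-3.14, -0.346, -0.072]
force: [0.2, -0.4, 0.1]
gripper_width: 0.006
grasp_force: 0.0
```

>>> step_arm([
  {"dx": 0,"dy": 0,"dz": -0.01,"ax": 0,"ay": 0,"az": 0},
])

```text
t: 6.85
position: [455.0, 90.3, 31.3]
eef_rot: [-3.14, -0.346, -0.072]
force: [-0.2, 0.7, -0.5]
gripper_width: 0.006
grasp_force: 0.0
```

>>> step_arm([
  {"dx": 0,"dy": 0,"dz": -0.01,"ax": 0,"ay": 0,"az": 0},
])

```text
t: 6.95
position: [455.0, 90.3, 29.8]
eef_rot: [-3.14, -0.346, -0.072]
force: [0.4, -0.7, 0.6]
gripper_width: 0.009
grasp_force: 0.0
```

```bash
python3 - <<'E'
from h import *
p=np.array(state()["position"])
a,f=cam("scene"); t,ft=cam("top"); save(a,"s4.png"); save(t,"t4.png")
def crop(im,f,x0,y0,w,h,k):
    B=cv2.resize(im["color"][y0:y0+h,x0:x0+w],None,fx=k,fy=k,interpolation=cv2.INTER_CUBIC).copy()
    d=np.array([.34,-.025,-.94])
    for z,c in((0,(255,0,0)),(-15,(255,255,0)),(-30,(0,255,0)),(-64,(0,255,255))):
        cv2.circle(B,tuple(int(x) for x in (proj(im,f,p+z*d)-[x0,y0])*k),3,c,-1)
    return B
cv2.imwrite("pics/c4.png",cv2.cvtColor(np.hstack([crop(a,f,345,205,80,100,6)[:,:480],crop(t,ft,258,235,50,100,6)]),4))
E
```

```text
(no output)
```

View pics/c4.png

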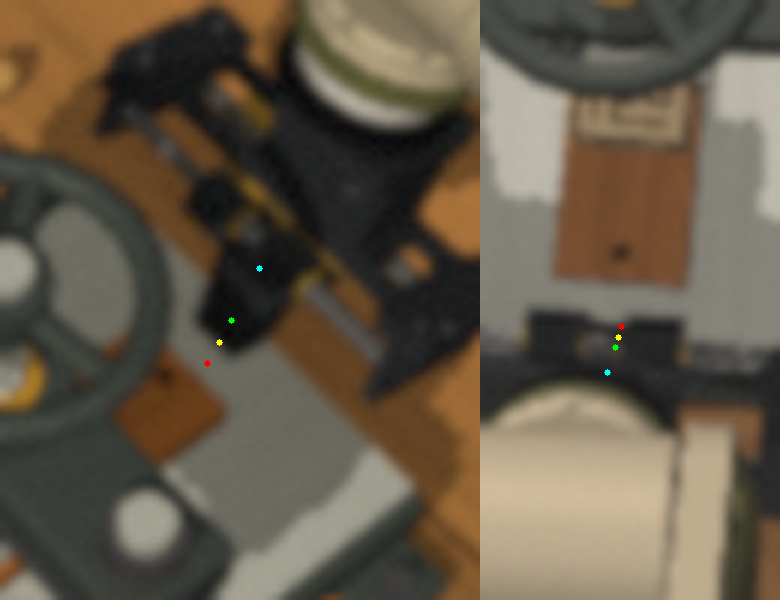

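>>> step_arm([
  {"dx": 0,"dy": 0,"dz": -0.01,"ax": 0,"ay": 0,"az": 0},
])

```text
t: 7.15
position: [455.0, 90.3, 28.5]
eef_rot: [-3.14, -0.347, -0.072]
force: [-0.7, 0.2, -0.7]
gripper_width: 0.004
grasp_force: 0.0
```

>>> step_arm([
  {"dx": 0,"dy": 0,"dz": -0.01,"ax": 0,"ay": 0,"az": 0},
])

```text
t: 7.25
position: [455.0, 90.3, 26.9]
eef_rot: [-3.14, -0.347, -0.072]
force: [0.9, -0.9, -0.4]
gripper_width: 0.007
grasp_force: 0.0
```

>>> step_arm([
  {"dx": 0,"dy": 0,"dz": -0.01,"ax": 0,"ay": 0,"az": 0},
])

```text
t: 7.35
position: [455.0, 90.3, 25.3]
eef_rot: [-3.14, -0.346, -0.072]
force: [0.2, 0.3, -0.9]
gripper_width: 0.01
grasp_force: 0.0
```

>>> step_arm([
  {"dx": 0.05,"dy": -0.004,"dz": 0,"ax": 0,"ay": 0,"az": 0},
  {"dx": 0.1,"dy": -0.007,"dz": 0,"ax": 0,"ay": 0,"az": 0},
  {"dx": 0.13,"dy": -0.01,"dz": 0,"ax": 0,"ay": 0,"az": 0},
  {"dx": 0.16,"dy": -0.012,"dz": 0,"ax": 0,"ay": 0,"az": 0},
])

```text
t: 7.75
position: [479.0, 88.5, 25.3]
eef_rot: [-3.14, -0.345, -0.072]
force: [-3.2, -0.1, 1.8]
gripper_width: 0.004
grasp_force: 1.6
```

```bash
python3 hole.py
```

```text
score 0.83 hole press x,y 84.5 1.1  start was 33.6,-2.4; pos [479.8  88.4  25.5] F [-1.6  0.6 -0.3]
```

>>> step_arm([
  {"dx": 0.03,"dy": -0.002,"dz": 0,"ax": 0,"ay": 0,"az": 0},
  {"dx": 0.06,"dy": -0.004,"dz": 0,"ax": 0,"ay": 0,"az": 0},
  {"dx": 0.09,"dy": -0.006,"dz": 0,"ax": 0,"ay": 0,"az": 0},
])

```text
t: 8.1
position: [492.7, 87.6, 25.4]
eef_rot: [-3.14, -0.346, -0.072]
force: [-3.4, 0.2, 0.9]
gripper_width: 0.001
grasp_force: 1.2
```

```bash
cat > hole2.py <<'E'
from h import *
im,f=cam("scene"); g=cv2.cvtColor(im["color"],cv2.COLOR_RGB2GRAY).astype(np.float32)
g0=cv2.imread("pics/scene0.png",0).astype(np.float32)
c,s_=np.cos(.073),np.sin(.073)
tp=g0[294:302,327:336]; best=[]
r=cv2.matchTemplate(g,tp,cv2.TM_CCOEFF_NORMED)
for d in np.arange(-2,46,1.):
  for e in np.arange(-5,6,1.):
    P=np.array([586.5+c*(33.6+d)+s_*(-2.4+e),83-s_*(33.6+d)+c*(-2.4+e),56]); u=proj(im,f,P)-[331.75,297.75]+[327,294]
    best.append((cv2.getRectSubPix(r,(1,1),tuple(map(float,u)))[0,0],d,e))
best.sort(reverse=True); print([tuple(round(float(x),2) for x in b) for b in best[:4]],"pos",state()["position"].round(1),"F",np.round(state()["force"],1))
E
python3 hole2.py
```

```text
[(0.85, 22.0, 0.0), (0.83, 23.0, 1.0), (0.82, 23.0, 0.0), (0.82, 22.0, -1.0)] pos [493.6  87.5  25.6] F [-1.2  0.2 -0.2]
```

>>> step_arm([
  {"dx": 0.02,"dy": -0.001,"dz": 0,"ax": 0,"ay": 0,"az": 0},
  {"dx": 0.04,"dy": -0.003,"dz": 0,"ax": 0,"ay": 0,"az": 0},
  {"dx": 0.055,"dy": -0.004,"dz": 0,"ax": 0,"ay": 0,"az": 0},
  {"dx": 0.065,"dy": -0.005,"dz": 0,"ax": 0,"ay": 0,"az": 0},
])

```text
t: 8.55
position: [502.4, 86.8, 25.4]
eef_rot: [-3.14, -0.346, -0.072]
force: [-2.7, 0.4, 0.6]
gripper_width: 0.004
grasp_force: 1.2
```

>>> step_arm([
  {"dx": 0.01,"dy": -0.001,"dz": 0,"ax": 0,"ay": 0,"az": 0},
  {"dx": 0.015,"dy": -0.001,"dz": 0,"ax": 0,"ay": 0,"az": 0},
])

```text
t: 8.75
position: [504.6, 86.7, 25.4]
eef_rot: [-3.14, -0.346, -0.072]
force: [-2.0, 0.6, -0.3]
gripper_width: 0.004
grasp_force: 1.2
```

```bash
python3 hole2.py
```

```text
[(0.85, 33.0, 1.0), (0.79, 34.0, 2.0), (0.78, 33.0, 2.0), (0.77, 34.0, 1.0)] pos [504.6  86.7  25.4] F [-2.5 -0.2  0.5]
```

Near home; creep until the force rises.

>>> step_arm([
  {"dx": 0.007,"dy": 0,"dz": 0,"ax": 0,"ay": 0,"az": 0},
  {"dx": 0.01,"dy": -0.001,"dz": 0,"ax": 0,"ay": 0,"az": 0},
])

```text
t: 9.0
position: [505.1, 86.7, 25.2]
eef_rot: [-3.14, -0.344, -0.072]
force: [-7.8, 0.7, 3.8]
gripper_width: 0.002
grasp_force: 3.7
```

>>> step_arm([
  {"dx": 0.007,"dy": 0,"dz": 0,"ax": 0,"ay": 0,"az": 0},
  {"dx": 0.01,"dy": -0.001,"dz": 0,"ax": 0,"ay": 0,"az": 0},
])

```text
t: 9.2
position: [505.3, 86.7, 25.0]
eef_rot: [-3.14, -0.342, -0.071]
force: [-13.1, 1.4, 9.1]
gripper_width: 0.006
grasp_force: 6.7
```

>>> step_arm([
  {"dx": -0.2,"dy": 0.015,"dz": 0,"ax": 0,"ay": 0,"az": 0},
  {"dx": -0.45,"dy": 0.03,"dz": 0.1,"ax": 0,"ay": 0,"az": 0},
  {"dx": -0.55,"dy": 0.04,"dz": 0.4,"ax": 0,"ay": 0,"az": 0},
  {"dx": -0.55,"dy": 0.04,"dz": 0.7,"ax": 0,"ay": 0,"az": 0},
  {"dx": -0.55,"dy": 0.04,"dz": 1.0,"ax": 0,"ay": 0,"az": 0},
], claw=0.5)

```text
t: 9.7
position: [424.7, 92.5, 177.8]
eef_rot: [-3.14, -0.348, -0.072]
force: [0.4, -0.5, -0.3]
gripper_width: 0.434
grasp_force: 0.0
```

>>> step_arm([
  {"dx": 0,"dy": 0,"dz": 0.3,"ax": 0.01,"ay": 0.15,"az": 0},
  {"dx": 0,"dy": 0,"dz": 0.6,"ax": 0.02,"ay": 0.3,"az": 0},
  {"dx": 0,"dy": 0,"dz": 0.9,"ax": 0.03,"ay": 0.44,"az": 0},
  {"dx": 0,"dy": 0,"dz": 1.0,"ax": 0.03,"ay": 0.44,"az": 0},
])

```text
t: 10.1
position: [425.2, 92.2, 325.3]
eef_rot: [3.142, 0.005, -0.072]
force: [0.6, -0.2, -0.2]
gripper_width: 0.5
grasp_force: 0.0
```

>>> step_arm([
  {"dx": 0,"dy": 0,"dz": 0.2,"ax": 0,"ay": 0,"az": 0},
  {"dx": 0,"dy": 0,"dz": 0.2,"ax": 0,"ay": 0,"az": 0},
])

```text
t: 10.3
position: [426.7, 92.3, 358.2]
eef_rot: [-3.141, -0.009, -0.072]
force: [0.1, 0.8, -1.4]
gripper_width: 0.497
grasp_force: 0.0
```

```bash
sed -i 's/^print("wheel/#&/' fit.py; python3 - <<'E'
from h import *
print(state()["position"],state()["eef_rot"])
a,f=cam("scene"); t,ft=cam("top"); save(a,"s5.png"); save(t,"t5.png")
A=cv2.resize(t["color"][182:312,222:352],None,fx=3,fy=3,interpolation=2); B=cv2.resize(a["color"][190:340,270:425],None,fx=2.6,fy=2.6,interpolation=2)
cv2.imwrite("pics/c5.png",cv2.cvtColor(np.hstack([A[:390],B[:390]]),4))
E
python3 hole2.py
```

```text
[426.68943683  92.2662384  358.21435325] [-3.14148809 -0.00891364 -0.0715785 ]
[(0.85, 33.0, 1.0), (0.8, 34.0, 2.0), (0.79, 34.0, 1.0), (0.79, 34.0, 0.0)] pos [424.8  92.4 353.5] F [-1.1  0.3 -1.2]
```

View pics/c5.png

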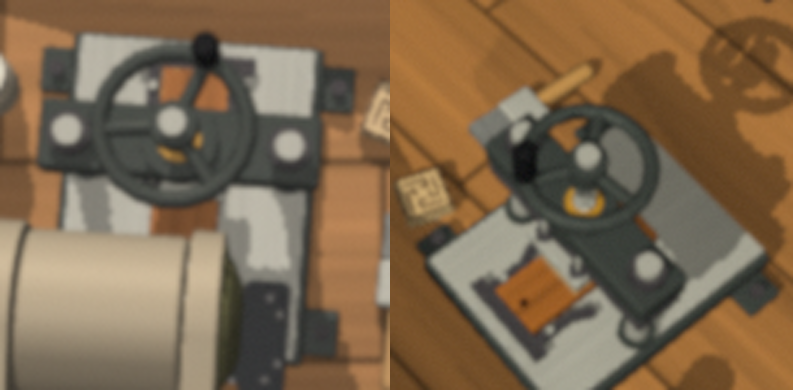

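>>> step_arm([
  {"dx": 0.25,"dy": -0.04,"dz": 0,"ax": 0,"ay": 0,"az": 0},
  {"dx": 0.5,"dy": -0.08,"dz": 0,"ax": 0,"ay": 0,"az": 0},
  {"dx": 0.7,"dy": -0.12,"dz": 0,"ax": 0,"ay": 0,"az": 0},
  {"dx": 0.7,"dy": -0.12,"dz": 0,"ax": 0,"ay": 0,"az": 0},
])

```text
t: 10.85
position: [532.1, 73.5, 351.1]
eef_rot: [3.142, 0.005, -0.073]
force: [-0.8, -0.1, -0.3]
gripper_width: 0.5
grasp_force: 0.0
```

>>> step_arm([
  {"dx": 0.25,"dy": -0.04,"dz": 0,"ax": 0,"ay": 0,"az": 0},
  {"dx": 0.5,"dy": -0.08,"dz": 0,"ax": 0,"ay": 0,"az": 0},
  {"dx": 0.7,"dy": -0.12,"dz": 0,"ax": 0,"ay": 0,"az": 0},
  {"dx": 0.7,"dy": -0.12,"dz": 0,"ax": 0,"ay": 0,"az": 0},
  {"dx": 0.7,"dy": -0.12,"dz": 0,"ax": 0,"ay": 0,"az": 0},
])

```text
t: 11.35
position: [634.5, 56.6, 353.3]
eef_rot: [-3.141, 0.002, -0.071]
force: [-0.8, 0.3, -0.8]
gripper_width: 0.505
grasp_force: 0.0
```

>>> step_arm([
  {"dx": 0,"dy": 0,"dz": -0.2,"ax": 0,"ay": 0,"az": 0},
  {"dx": 0,"dy": 0,"dz": -0.4,"ax": 0,"ay": 0,"az": 0},
  {"dx": 0,"dy": 0,"dz": -0.4,"ax": 0,"ay": 0,"az": 0},
])

```text
t: 11.65
position: [632.4, 57.1, 291.5]
eef_rot: [-3.141, 0.007, -0.071]
force: [0.3, -0.5, -0.8]
gripper_width: 0.497
grasp_force: 0.0
```

>>> step_arm([
  {"dx": 0,"dy": 0,"dz": -0.06,"ax": 0,"ay": 0,"az": 0},
  {"dx": 0,"dy": 0,"dz": -0.12,"ax": 0,"ay": 0,"az": 0},
  {"dx": 0,"dy": 0,"dz": -0.18,"ax": 0,"ay": 0,"az": 0},
  {"dx": 0,"dy": 0,"dz": -0.23,"ax": 0,"ay": 0,"az": 0},
  {"dx": 0,"dy": 0,"dz": -0.23,"ax": 0,"ay": 0,"az": 0},
])

```text
t: 12.15
position: [634.7, 56.4, 258.8]
eef_rot: [-3.142, 0.002, -0.072]
force: [0.7, 1.1, 0.0]
gripper_width: 0.496
grasp_force: 0.0
```

>>> step_arm([
  {"dx": 0,"dy": 0,"dz": 0,"ax": 0,"ay": 0,"az": 0},
  {"dx": 0,"dy": 0,"dz": 0,"ax": 0,"ay": 0,"az": 0},
  {"dx": 0,"dy": 0,"dz": 0,"ax": 0,"ay": 0,"az": 0},
  {"dx": 0,"dy": 0,"dz": 0,"ax": 0,"ay": 0,"az": 0},
  {"dx": 0,"dy": 0,"dz": 0,"ax": 0,"ay": 0,"az": 0},
], claw=0)

```text
t: 12.65
position: [635.0, 56.4, 260.3]
eef_rot: [-3.142, -0.0, -0.071]
force: [-0.4, 0.1, 0.8]
gripper_width: 0.228
grasp_force: 30.0
```

```bash
cat > arc.py <<'E'
import sys,numpy as np
a0,st,n=map(float,sys.argv[1:4])
P=lambda a:np.array([55.2*np.cos(np.radians(a)),55.2*np.sin(np.radians(a)),24*(a)/360])/150
while n>0:
    print("from",a0)
    for k in range(1,6): print(k,np.round(P(a0-k*st)-P(a0),3).tolist())
    a0-=5*st; n-=1
E
python3 arc.py -28.7 15 2; python3 arc.py -178.7 6 13
```

```text
from -28.7
1 [-0.057, -0.078, -0.007]
2 [-0.132, -0.138, -0.013]
3 [-0.22, -0.176, -0.02]
4 [-0.314, -0.191, -0.027]
5 [-0.41, -0.181, -0.033]
from -103.7
1 [-0.09, 0.035, -0.007]
2 [-0.167, 0.091, -0.013]
3 [-0.227, 0.166, -0.02]
4 [-0.266, 0.254, -0.027]
5 [-0.281, 0.349, -0.033]
from -178.7
1 [0.001, 0.039, -0.003]
2 [0.006, 0.077, -0.005]
3 [0.015, 0.114, -0.008]
4 [0.028, 0.15, -0.011]
5 [0.045, 0.185, -0.013]
from -208.7
1 [0.02, 0.033, -0.003]
2 [0.044, 0.063, -0.005]
3 [0.07, 0.091, -0.008]
4 [0.1, 0.116, -0.011]
5 [0.132, 0.138, -0.013]
from -238.7
1 [0.034, 0.018, -0.003]
2 [0.07, 0.033, -0.005]
3 [0.107, 0.044, -0.008]
4 [0.144, 0.051, -0.011]
5 [0.183, 0.053, -0.013]
from -268.7
1 [0.039, -0.001, -0.003]
2 [0.077, -0.006, -0.005]
3 [0.114, -0.015, -0.008]
4 [0.15, -0.028, -0.011]
5 [0.185, -0.045, -0.013]
from -298.7
1 [0.033, -0.02, -0.003]
2 [0.063, -0.044, -0.005]
3 [0.091, -0.07, -0.008]
4 [0.116, -0.1, -0.011]
5 [0.138, -0.132, -0.013]
from -328.7
1 [0.018, -0.034, -0.003]
2 [0.033, -0.07, -0.005]
3 [0.044, -0.107, -0.008]
4 [0.051, -0.144, -0.011]
5 [0.053, -0.183, 
[... 298 characters left out ...]
rom -418.7
1 [-0.034, -0.018, -0.003]
2 [-0.07, -0.033, -0.005]
3 [-0.107, -0.044, -0.008]
4 [-0.144, -0.051, -0.011]
5 [-0.183, -0.053, -0.013]
from -448.7
1 [-0.039, 0.001, -0.003]
2 [-0.077, 0.006, -0.005]
3 [-0.114, 0.015, -0.008]
4 [-0.15, 0.028, -0.011]
5 [-0.185, 0.045, -0.013]
from -478.7
1 [-0.033, 0.02, -0.003]
2 [-0.063, 0.044, -0.005]
3 [-0.091, 0.07, -0.008]
4 [-0.116, 0.1, -0.011]
5 [-0.138, 0.132, -0.013]
from -508.7
1 [-0.018, 0.034, -0.003]
2 [-0.033, 0.07, -0.005]
3 [-0.044, 0.107, -0.008]
4 [-0.051, 0.144, -0.011]
5 [-0.053, 0.183, -0.013]
from -538.7
1 [0.001, 0.039, -0.003]
2 [0.006, 0.077, -0.005]
3 [0.015, 0.114, -0.008]
4 [0.028, 0.15, -0.011]
5 [0.045, 0.185, -0.013]
```

>>> step_arm([
  {"dx": -0.057,"dy": -0.078,"dz": -0.007,"ax": 0,"ay": 0,"az": 0},
  {"dx": -0.132,"dy": -0.138,"dz": -0.013,"ax": 0,"ay": 0,"az": 0},
  {"dx": -0.22,"dy": -0.176,"dz": -0.02,"ax": 0,"ay": 0,"az": 0},
  {"dx": -0.314,"dy": -0.191,"dz": -0.027,"ax": 0,"ay": 0,"az": 0},
  {"dx": -0.41,"dy": -0.181,"dz": -0.033,"ax": 0,"ay": 0,"az": 0},
])

```text
t: 13.15
position: [573.6, 28.4, 255.2]
eef_rot: [3.141, -0.002, -0.072]
force: [3.3, 2.0, 1.3]
gripper_width: 0.227
grasp_force: 30.0
```

```bash
cat > tf.py <<'E'
from h import *
s=state(); p=s["position"]-np.array([586.5,83,0]); F=np.array(s["force"]); a=np.arctan2(p[1],p[0])
t=np.array([np.sin(a),-np.cos(a),0]); r=np.array([np.cos(a),np.sin(a),0])
print("az",round(np.degrees(a),1),"R",round(np.hypot(*p[:2]),1),"z",round(s["position"][2],1),"Ftan(cw push)",round(-F@t,2),"Frad",round(F@r,2),"Fz",round(F[2],2),"w",round(s["gripper_width"],3),"t",s["t"])
E
python3 tf.py
```

```text
az -103.3 R 56.1 z 255.2 Ftan(cw push) 2.8 Frad -2.69 Fz 1.3 w 0.227 t 13.15
```

>>> step_arm([
  {"dx": -0.09,"dy": 0.035,"dz": -0.007,"ax": 0,"ay": 0,"az": 0},
  {"dx": -0.167,"dy": 0.091,"dz": -0.013,"ax": 0,"ay": 0,"az": 0},
  {"dx": -0.227,"dy": 0.166,"dz": -0.02,"ax": 0,"ay": 0,"az": 0},
  {"dx": -0.266,"dy": 0.254,"dz": -0.027,"ax": 0,"ay": 0,"az": 0},
  {"dx": -0.281,"dy": 0.349,"dz": -0.033,"ax": 0,"ay": 0,"az": 0},
])

```text
t: 13.65
position: [531.1, 82.5, 250.1]
eef_rot: [3.141, -0.0, -0.072]
force: [6.0, -2.0, -1.6]
gripper_width: 0.233
grasp_force: 30.0
```

```bash
python3 tf.py
```

```text
az -179.5 R 55.4 z 250.1 Ftan(cw push) 2.09 Frad -5.95 Fz -1.61 w 0.233 t 13.65
```

>>> step_arm([
  {"dx": 0.001,"dy": 0.039,"dz": -0.003,"ax": 0,"ay": 0,"az": 0},
  {"dx": 0.006,"dy": 0.077,"dz": -0.005,"ax": 0,"ay": 0,"az": 0},
  {"dx": 0.015,"dy": 0.114,"dz": -0.008,"ax": 0,"ay": 0,"az": 0},
])

```text
t: 13.95
position: [533.9, 99.1, 248.9]
eef_rot: [3.141, -0.0, -0.071]
force: [0.7, -3.2, 1.1]
gripper_width: 0.225
grasp_force: 30.0
```

```bash
python3 tf.py
```

```text
az 163.0 R 55.0 z 248.9 Ftan(cw push) 2.85 Frad -1.63 Fz 1.13 w 0.225 t 13.95
```

>>> step_arm([
  {"dx": 0.013,"dy": 0.036,"dz": -0.003,"ax": 0,"ay": 0,"az": 0},
  {"dx": 0.03,"dy": 0.071,"dz": -0.005,"ax": 0,"ay": 0,"az": 0},
])

```text
t: 14.15
position: [538.5, 109.5, 248.1]
eef_rot: [3.141, -0.0, -0.072]
force: [3.3, -4.0, 1.1]
gripper_width: 0.232
grasp_force: 30.0
```

```bash
python3 tf.py
```

```text
az 151.1 R 54.8 z 248.1 Ftan(cw push) 1.87 Frad -4.84 Fz 1.13 w 0.232 t 14.15
```

>>> step_arm([
  {"dx": 0.02,"dy": 0.033,"dz": -0.003,"ax": 0,"ay": 0,"az": 0},
  {"dx": 0.044,"dy": 0.063,"dz": -0.005,"ax": 0,"ay": 0,"az": 0},
  {"dx": 0.07,"dy": 0.091,"dz": -0.008,"ax": 0,"ay": 0,"az": 0},
  {"dx": 0.1,"dy": 0.116,"dz": -0.011,"ax": 0,"ay": 0,"az": 0},
  {"dx": 0.132,"dy": 0.138,"dz": -0.013,"ax": 0,"ay": 0,"az": 0},
])

```text
t: 14.65
position: [558.4, 129.7, 246.1]
eef_rot: [3.14, -0.0, -0.072]
force: [2.0, -7.5, 1.9]
gripper_width: 0.229
grasp_force: 30.0
```

```bash
python3 tf.py
```

```text
az 121.0 R 54.5 z 246.1 Ftan(cw push) 2.11 Frad -7.44 Fz 1.89 w 0.229 t 14.65
```

>>> step_arm([
  {"dx": 0.034,"dy": 0.018,"dz": -0.003,"ax": 0,"ay": 0,"az": 0},
  {"dx": 0.07,"dy": 0.033,"dz": -0.005,"ax": 0,"ay": 0,"az": 0},
  {"dx": 0.107,"dy": 0.044,"dz": -0.008,"ax": 0,"ay": 0,"az": 0},
])

```text
t: 14.95
position: [574.3, 135.9, 245.0]
eef_rot: [3.14, 0.0, -0.072]
force: [0.1, -9.1, 2.9]
gripper_width: 0.228
grasp_force: 30.0
```

```bash
python3 tf.py
```

```text
az 103.0 R 54.3 z 245.0 Ftan(cw push) 1.99 Frad -8.88 Fz 2.92 w 0.228 t 14.95
```

>>> step_arm([
  {"dx": 0.037,"dy": 0.007,"dz": -0.003,"ax": 0,"ay": 0,"az": 0},
  {"dx": 0.076,"dy": 0.009,"dz": -0.005,"ax": 0,"ay": 0,"az": 0},
])

```text
t: 15.15
position: [585.4, 137.2, 244.2]
eef_rot: [3.14, 0.001, -0.072]
force: [-1.3, -8.1, 3.3]
gripper_width: 0.225
grasp_force: 30.0
```

```bash
python3 tf.py
```

```text
az 91.2 R 54.2 z 244.2 Ftan(cw push) 1.43 Frad -8.09 Fz 3.31 w 0.225 t 15.15
```

>>> step_arm([
  {"dx": 0.039,"dy": -0.009,"dz": -0.003,"ax": 0,"ay": 0,"az": 0},
  {"dx": 0.077,"dy": -0.014,"dz": -0.005,"ax": 0,"ay": 0,"az": 0},
])

```text
t: 15.35
position: [596.8, 136.1, 243.4]
eef_rot: [-3.141, 0.001, -0.071]
force: [-1.7, -3.5, 2.7]
gripper_width: 0.231
grasp_force: 30.0
```

```bash
python3 tf.py
```

```text
az 79.0 R 54.1 z 243.4 Ftan(cw push) 1.02 Frad -3.79 Fz 2.7 w 0.231 t 15.35
```

>>> step_arm([
  {"dx": 0.037,"dy": -0.009,"dz": -0.003,"ax": 0,"ay": 0,"az": 0},
  {"dx": 0.073,"dy": -0.022,"dz": -0.006,"ax": 0,"ay": 0,"az": 0},
])

```text
t: 15.55
position: [608.0, 132.7, 242.6]
eef_rot: [-3.142, 0.001, -0.071]
force: [-2.5, -2.6, 4.4]
gripper_width: 0.23
grasp_force: 30.0
```

```bash
python3 tf.py
```

```text
az 66.5 R 54.1 z 242.6 Ftan(cw push) 1.31 Frad -3.35 Fz 4.39 w 0.23 t 15.55
```

>>> step_arm([
  {"dx": 0.035,"dy": -0.017,"dz": -0.002,"ax": 0,"ay": 0,"az": 0},
  {"dx": 0.068,"dy": -0.037,"dz": -0.005,"ax": 0,"ay": 0,"az": 0},
])

```text
t: 15.75
position: [618.3, 126.9, 241.7]
eef_rot: [-3.142, 0.001, -0.071]
force: [-3.9, -3.0, 4.6]
gripper_width: 0.225
grasp_force: 30.0
```

```bash
python3 tf.py
```

```text
az 54.1 R 54.2 z 241.7 Ftan(cw push) 1.37 Frad -4.73 Fz 4.59 w 0.225 t 15.75
```

```bash
sed -i 's/55\.2/54.4/g; s/range(1,6)/range(1,3)/; s/5\*st/2*st/' arc.py; python3 arc.py -305.5 6 20
```

```text
from -305.5
1 [0.03, -0.024, -0.003]
2 [0.057, -0.05, -0.005]
from -317.5
1 [0.024, -0.029, -0.003]
2 [0.045, -0.061, -0.005]
from -329.5
1 [0.018, -0.034, -0.003]
2 [0.031, -0.069, -0.005]
from -341.5
1 [0.01, -0.037, -0.003]
2 [0.016, -0.074, -0.005]
from -353.5
1 [0.002, -0.038, -0.003]
2 [0.001, -0.076, -0.005]
from -365.5
1 [-0.006, -0.038, -0.003]
2 [-0.015, -0.074, -0.005]
from -377.5
1 [-0.013, -0.036, -0.003]
2 [-0.03, -0.07, -0.005]
from -389.5
1 [-0.02, -0.032, -0.003]
2 [-0.044, -0.062, -0.005]
from -401.5
1 [-0.027, -0.027, -0.003]
2 [-0.056, -0.051, -0.005]
from -413.5
1 [-0.032, -0.021, -0.003]
2 [-0.065, -0.038, -0.005]
from -425.5
1 [-0.035, -0.014, -0.003]
2 [-0.072, -0.024, -0.005]
from -437.5
1 [-0.037, -0.006, -0.003]
2 [-0.075, -0.009, -0.005]
from -449.5
1 [-0.038, 0.002, -0.003]
2 [-0.075, 0.007, -0.005]
from -461.5
1 [-0.037, 0.01, -0.003]
2 [-0.072, 0.023, -0.005]
from -473.5
1 [-0.034, 0.017, -0.003]
2 [-0.066, 0.037, -0.005]
from -485.5
1 [-0.03, 0.024, -0.003]
2 [-0.057, 0.05, -0.005]
from -497.5
1 [-0.024, 0.029, -0.003]
2 [-0.045, 0.061, -0.005]
from -509.5
1 [-0.018, 0.034, -0.003]
2 [-0.031, 0.069, -0.005]
from -521.5
1 [-0.01, 0.037, -0.003]
2 [-0.016, 0.074, -0.005]
from -533.5
1 [-0.002, 0.038, -0.003]
2 [-0.001, 0.076, -0.005]
```

>>> step_arm([
  {"dx": 0.03,"dy": -0.024,"dz": -0.003,"ax": 0,"ay": 0,"az": 0},
  {"dx": 0.057,"dy": -0.05,"dz": -0.005,"ax": 0,"ay": 0,"az": 0},
])

```text
t: 15.95
position: [626.8, 119.4, 241.0]
eef_rot: [-3.141, 0.0, -0.071]
force: [-4.5, -0.7, 3.7]
gripper_width: 0.23
grasp_force: 30.0
```

```bash
python3 tf.py
```

```text
az 42.1 R 54.3 z 241.0 Ftan(cw push) 2.51 Frad -3.76 Fz 3.74 w 0.23 t 15.95
```

>>> step_arm([
  {"dx": 0.024,"dy": -0.029,"dz": -0.003,"ax": 0,"ay": 0,"az": 0},
  {"dx": 0.045,"dy": -0.061,"dz": -0.005,"ax": 0,"ay": 0,"az": 0},
])

```text
t: 16.15
position: [633.6, 110.3, 240.2]
eef_rot: [-3.141, 0.0, -0.071]
force: [-4.3, 0.2, 2.9]
gripper_width: 0.226
grasp_force: 30.0
```

```bash
python3 tf.py
```

```text
az 30.1 R 54.4 z 240.2 Ftan(cw push) 2.32 Frad -3.6 Fz 2.95 w 0.226 t 16.15
```

>>> step_arm([
  {"dx": 0.018,"dy": -0.034,"dz": -0.003,"ax": 0,"ay": 0,"az": 0},
  {"dx": 0.031,"dy": -0.069,"dz": -0.005,"ax": 0,"ay": 0,"az": 0},
])

```text
t: 16.35
position: [638.4, 99.9, 239.4]
eef_rot: [-3.141, -0.0, -0.071]
force: [-2.1, 1.0, 2.0]
gripper_width: 0.231
grasp_force: 30.0
```

```bash
python3 tf.py
```

```text
az 18.1 R 54.5 z 239.4 Ftan(cw push) 1.62 Frad -1.69 Fz 1.98 w 0.231 t 16.35
```

>>> step_arm([
  {"dx": 0.01,"dy": -0.037,"dz": -0.003,"ax": 0,"ay": 0,"az": 0},
  {"dx": 0.016,"dy": -0.074,"dz": -0.005,"ax": 0,"ay": 0,"az": 0},
])

```text
t: 16.55
position: [640.9, 88.7, 238.6]
eef_rot: [-3.141, -0.001, -0.071]
force: [1.8, 1.9, 1.0]
gripper_width: 0.229
grasp_force: 30.0
```

```bash
python3 tf.py
```

```text
az 6.0 R 54.7 z 238.6 Ftan(cw push) 1.66 Frad 2.02 Fz 1.03 w 0.229 t 16.55
```

>>> step_arm([
  {"dx": 0.002,"dy": -0.038,"dz": -0.003,"ax": 0,"ay": 0,"az": 0},
  {"dx": 0.001,"dy": -0.076,"dz": -0.005,"ax": 0,"ay": 0,"az": 0},
])

```text
t: 16.75
position: [641.0, 77.1, 237.8]
eef_rot: [-3.141, -0.001, -0.071]
force: [2.0, 2.2, 0.4]
gripper_width: 0.227
grasp_force: 30.0
```

```bash
python3 tf.py
```

```text
az -6.2 R 54.8 z 237.8 Ftan(cw push) 2.42 Frad 1.73 Fz 0.39 w 0.227 t 16.75
```

>>> step_arm([
  {"dx": -0.006,"dy": -0.038,"dz": -0.003,"ax": 0,"ay": 0,"az": 0},
  {"dx": -0.015,"dy": -0.074,"dz": -0.005,"ax": 0,"ay": 0,"az": 0},
])

```text
t: 16.95
position: [638.9, 66.3, 237.1]
eef_rot: [-3.141, -0.002, -0.071]
force: [6.0, 4.2, -0.3]
gripper_width: 0.227
grasp_force: 30.0
```

```bash
python3 tf.py
```

```text
az -17.7 R 55.0 z 237.1 Ftan(cw push) 5.83 Frad 4.42 Fz -0.32 w 0.227 t 16.95
```

>>> step_arm([
  {"dx": -0.008,"dy": -0.036,"dz": -0.003,"ax": 0,"ay": 0,"az": 0},
  {"dx": -0.025,"dy": -0.072,"dz": -0.005,"ax": 0,"ay": 0,"az": 0},
])

```text
t: 17.15
position: [634.6, 55.8, 236.3]
eef_rot: [-3.14, -0.0, -0.071]
force: [3.3, 4.4, -1.4]
gripper_width: 0.227
grasp_force: 30.0
```

```bash
python3 tf.py
```

```text
az -29.5 R 55.3 z 236.3 Ftan(cw push) 5.42 Frad 0.67 Fz -1.42 w 0.227 t 17.15
```

>>> step_arm([
  {"dx": -0.02,"dy": -0.032,"dz": -0.003,"ax": 0,"ay": 0,"az": 0},
  {"dx": -0.044,"dy": -0.064,"dz": -0.005,"ax": 0,"ay": 0,"az": 0},
])

```text
t: 17.35
position: [628.0, 46.2, 235.5]
eef_rot: [-3.141, -0.0, -0.071]
force: [3.6, 4.5, -0.7]
gripper_width: 0.228
grasp_force: 30.0
```

```bash
python3 tf.py
```

```text
az -41.6 R 55.5 z 235.5 Ftan(cw push) 5.75 Frad -0.34 Fz -0.7 w 0.228 t 17.35
```

>>> step_arm([
  {"dx": -0.027,"dy": -0.027,"dz": -0.003,"ax": 0,"ay": 0,"az": 0},
  {"dx": -0.056,"dy": -0.051,"dz": -0.005,"ax": 0,"ay": 0,"az": 0},
])

```text
t: 17.55
position: [619.7, 38.3, 234.7]
eef_rot: [-3.141, -0.001, -0.071]
force: [3.9, 3.2, -1.5]
gripper_width: 0.227
grasp_force: 30.0
```

```bash
python3 tf.py
```

```text
az -53.4 R 55.6 z 234.7 Ftan(cw push) 5.07 Frad -0.24 Fz -1.48 w 0.227 t 17.55
```

>>> step_arm([
  {"dx": -0.032,"dy": -0.021,"dz": -0.003,"ax": 0,"ay": 0,"az": 0},
  {"dx": -0.065,"dy": -0.038,"dz": -0.005,"ax": 0,"ay": 0,"az": 0},
  {"dx": -0.1,"dy": -0.052,"dz": -0.008,"ax": 0,"ay": 0,"az": 0},
  {"dx": -0.137,"dy": -0.062,"dz": -0.011,"ax": 0,"ay": 0,"az": 0},
])

```text
t: 17.95
position: [599.4, 28.6, 233.1]
eef_rot: [-3.142, -0.002, -0.072]
force: [6.1, 1.4, -1.4]
gripper_width: 0.232
grasp_force: 30.0
```

```bash
python3 tf.py
```

```text
az -76.7 R 55.9 z 233.1 Ftan(cw push) 6.28 Frad 0.08 Fz -1.39 w 0.232 t 17.95
```

>>> step_arm([
  {"dx": -0.037,"dy": -0.006,"dz": -0.003,"ax": 0,"ay": 0,"az": 0},
  {"dx": -0.075,"dy": -0.009,"dz": -0.005,"ax": 0,"ay": 0,"az": 0},
  {"dx": -0.113,"dy": -0.007,"dz": -0.008,"ax": 0,"ay": 0,"az": 0},
])

```text
t: 18.25
position: [582.6, 27.1, 232.0]
eef_rot: [3.141, -0.002, -0.072]
force: [7.1, -0.6, -2.1]
gripper_width: 0.23
grasp_force: 30.0
```

```bash
python3 tf.py
```

```text
az -94.0 R 56.0 z 232.0 Ftan(cw push) 7.08 Frad 0.15 Fz -2.14 w 0.23 t 18.25
```

>>> step_arm([
  {"dx": 0,"dy": 0,"dz": 0,"ax": 0,"ay": 0,"az": 0},
  {"dx": 0,"dy": 0,"dz": 0,"ax": 0,"ay": 0,"az": 0},
  {"dx": 0,"dy": 0,"dz": 0,"ax": 0,"ay": 0,"az": 0},
  {"dx": 0,"dy": 0,"dz": 0,"ax": 0,"ay": 0,"az": 0},
], claw=0.4)

```text
t: 18.65
position: [582.0, 28.0, 232.1]
eef_rot: [3.141, 0.0, -0.072]
force: [-0.4, -0.8, -0.4]
gripper_width: 0.399
grasp_force: 0.0
```

>>> step_arm([
  {"dx": 0,"dy": 0,"dz": 0.1,"ax": 0,"ay": 0,"az": 0},
  {"dx": 0,"dy": 0,"dz": 0.3,"ax": 0,"ay": 0,"az": 0},
  {"dx": 0,"dy": 0,"dz": 0.6,"ax": 0,"ay": 0,"az": 0},
  {"dx": 0,"dy": 0,"dz": 0.9,"ax": 0,"ay": 0,"az": 0},
])

```text
t: 19.05
position: [581.6, 28.1, 368.6]
eef_rot: [-3.142, 0.001, -0.071]
force: [1.3, 1.0, 0.4]
gripper_width: 0.402
grasp_force: 0.0
```

>>> step_arm([
  {"dx": -0.3,"dy": 0,"dz": 0,"ax": 0,"ay": 0,"az": 0},
  {"dx": -0.6,"dy": 0,"dz": 0,"ax": 0,"ay": 0,"az": 0},
  {"dx": -0.9,"dy": 0,"dz": 0,"ax": 0,"ay": 0,"az": 0},
  {"dx": -0.9,"dy": 0,"dz": 0,"ax": 0,"ay": 0,"az": 0},
])

```text
t: 19.45
position: [442.9, 28.7, 368.3]
eef_rot: [3.141, -0.001, -0.071]
force: [0.3, -0.8, 0.9]
gripper_width: 0.396
grasp_force: 0.0
```

```bash
python3 - <<'E'
from h import *
a,f=cam("scene"); t,ft=cam("top")
# knob azimuth from top
for r in trace("top","knob_grip")[:1]:
    ys,xs=np.nonzero(r["pixels"]); P=atz(t,ft,xs.mean(),ys.mean(),216+55)-[586.5,83,0]; print(r["score"],np.degrees(np.arctan2(P[1],P[0])),np.hypot(P[0],P[1]))
A=cv2.resize(t["color"][182:312,222:352],None,fx=3,fy=3,interpolation=2); B=cv2.resize(a["color"][215:365,270:425],None,fx=2.6,fy=2.6,interpolation=2)
cv2.imwrite("pics/c6.png",cv2.cvtColor(np.hstack([A[:390],B[:390]]),4))
E
python3 hole2.py
```

```text
0.58 -98.33107938134977 56.77206205090084
[(0.85, 33.0, 1.0), (0.79, 34.0, 1.0), (0.79, 34.0, 2.0), (0.79, 34.0, 0.0)] pos [447.9  27.9 367.1] F [ 0.1 -0.6  1. ]
```

View pics/c6.png

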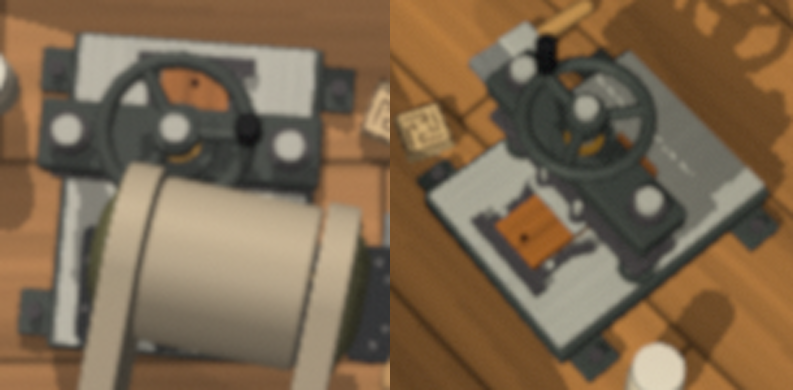

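The picture shows the board still home in the channel (hole at about 523,237 right half). The knob, at about 248,130 left half, stands roughly a quarter turn past where I felt contact, and the arm is clear.

```bash
python3 -c "
from station import job_done
print(job_done())"
```

```text
the job is handed in; nothing more can be done
None
```

I handed the job in at about 20 s: the board is home against the rear stop, and the wheel is wound about a quarter turn past the contact felt at the knob and released; the clamping load was judged from knob force and angle, not measured, and no verdict came back.

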